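# Brace the stir-bar jar and unscrew its tight cap

## Task

Set the closed white square jar fully down in the square pocket of the bolted brace so that it cannot turn, then unscrew its tight blue cap until the threads let go, leaving the jar down in the brace. Finish while still holding the cap level and still, clear of the jar and a few centimetres above its open mouth; do not put the cap down, and leave the beaker, brown bottle and orange tube rack where they stand.

Things in the scene. Friction and masses are not known exactly. Their poses are not given: they have to be found in the camera images.
- jar: White plastic jar with green stir bars inside, about 0.26 kg, loose on the bench. Square body 56 x 56 mm, flat shoulder at 60 mm; neck above it 39 mm across. Origin: centre of its underside; z up, x and y square to its sides (all four alike).
- mouth (a point): Centre of the jar's open mouth, 91 mm above its origin, at the top of a springy black seal ring under the cap. Three thread ramps on the neck hold the cap's lugs; while threaded, the jar can be lifted by its cap. The loose jar is too light to unscrew unless braced.
- cap: Blue ribbed screw cap, 56 mm across (58 over the ribs), 19.5 mm high, 40 g, white mark on top along its x axis; starts screwed tight on the jar. Origin: centre of its lower edge, z up. Screwed on, it lies 76 mm above the jar's origin (cap top at 95.5 mm), its yaw equal to the jar's within 0.06 rad.
- cap_top (a point): Centre of the cap's top face, 19.5 mm above its origin. Unscrews anticlockwise seen from above (yaw grows), first torque about 0.3 to 0.8 N m. Threads let go after 1.1 rad of turn against the jar; up to 1.6 rad, where lugs meet the next ramp and stop, it lifts straight off. It need not be raised while turning (the seal may push it up 1 to 2 mm).
- brace: Fixed grey block with orange sloping lead-in, on an aluminium plate 100 (x) x 128 (y) x 6 mm bolted to the bench. Origin: centre of the plate's underside. Its square pocket, sides along the brace's x and y, is 60 x 60 mm, from 6 to 33.5 mm above the bench, widening to about 66 mm in the top 8 mm. A seated jar has about 0.08 rad of play either way.
- pocket (a point): Centre of the brace's pocket floor, 6 mm above the bench; axes as the brace. The jar's origin comes here when it is seated, at any of the four quarter turns.
- beaker: Empty glass beaker, 77 mm across, 95 mm high; to be left alone. Origin: centre of its underside.
- amber_bottle: Brown bottle with black cap, 52 mm across, 104 mm high; to be left alone. Origin: centre of its underside.
- orange_rack: Orange tube rack with capped tubes, 68 x 170 mm, 110 mm high; to be left alone. Origin: centre of its underside, long side along its y.
There are look-alikes about, which are no part of the job. Of the things like the cap, leave any that is red; of the rest the larger one is meant. What is meant by the brace is not purple, and is the larger of those in its own colour.

How it is judged:
By the outcome, as a careful person would: the job done as asked, in the order asked, and still so for the second after the job is handed in, while the arm keeps its last pose, push and grip.
It also fails if it takes over 54 s, if anything falls off the work surface, if the arm or the gripper's body presses on something with over 40 N, if the wrist force passes 120 N, or if a joint passes its speed limit or range.

## Robot

A 6-joint arm with a two-finger parallel gripper is mounted at the origin on a cart in front of the work surface, level with it; the furniture and walls round the work are solid. World frame = base frame: x ahead of the robot, y to its left, z up, the work surface at z = 0. Lengths are in mm, angles in rad, forces in N, time in s.
With the tool pointing down it reaches from about 275 to 725 mm from the base axis. Payload 15.9 kg.
Tool frame: the origin (TCP) lies midway between the tips of the shut fingers; the grasp point (between the pads) lies 19 mm behind it; z points along the fingers, y is the line along which they close (so a half turn about z gives the same grasp; the last joint's range is limited). The gripper opens to 85 mm and grips with 20 to 120 N. Pads are 22 mm wide; open, the fingers measure 114 mm over their backs; the gripper's body (76 mm by 85 mm) begins 54 mm behind the grasp point. The pads swing forward as they close: fully open they stand 13 mm farther back than shut.
Start: joints at [0, 0.213, -0.034, 1.323, 0, 1.571], TCP at [499.985, -0, 231.306] pointing down, gripper open.
Joint ranges: [-2.98, 2.98], [-0.74, 1.72], [-1.14, 1.35], [-2.1, 2.04], [-1.57, 1.44], [-3.14, 3.14]. Speed limits (rad/s): [1.89, 1.89, 2.39, 2.57, 3.14, 3.14].

## Interface

Orientations are given as a unit quaternion [x, y, z, w].
In Python, from cell import r gives the robot as it stands. Calls block until the motion is done:
- r.move_pose(position, orientation): joint-space move of the TCP to a pose.
- r.move_l(position, rotation=None, v=150, contact_N=None): straight line of the TCP; rotation=None keeps the orientation; v is the mean speed in mm/s. With contact_N (N) it stops when the force on the tool has changed by that much, and returns True; else False.
- r.goto_joints(angles): joint-space move.
- r.set_gripper(opening, grip_force=None): opening from 0.0 (shut) to 1.0 (fully open); grip_force is the grip in N (None keeps the last); returns when the fingers have stopped.
- r.sleep(seconds).
- r.solve_ik(position, orientation): joint angles nearest the present ones, or None.
- r.read_state(): the state.
- r.read_camera(name): name is "scene" or "side" or "wrist"; returns a dict with "frame" (420x560x3 uint8, red, green, blue), "range_z" (420x560 float32, mm along the optical axis (not along the pixel's ray), 0 where there is no reading), "fx", "fy", "cx", "cy" (pixels), "world_from_camera" (4x4, takes a point from camera to world coordinates). Camera axes: x right, y down, z forward; pixel columns grow to the right and rows downward; lengths in mm; the calibration is good to about 2 mm. A picture is of the moment at which its call begins.
A pose or a line that the arm cannot do raises r.PlanningError and nothing moves.
- r.close_job(): hands the job in; it is judged then, once.
The state is a dict: "t": time; "joint_pos": joint angles; "joint_velocities": joint speeds; "joint_torque": joint torques, N m; "ee_pos": TCP position; "tool_rot": TCP orientation; "force": force on the tool from outside, world axes, zero at the start; "wrist_torque": the same for the moment, N m; "finger_gap": opening from 0.0 (shut) to 1.0 (fully open); "gripper_force": force on a finger pad.
Only numpy, scipy, OpenCV 4.12 (cv2) and the standard library are available. Lean on these libraries where they do the work, as an engineer would, in place of code of your own. Each camera call takes 0.05 s, during which the arm holds its last target. There are 200 camera calls.

## Working session

There is one attempt and no reset: what is moved stays moved. The work goes in short steps, each a Python script; the robot and the scene stay as the last script left them, time stands still between calls to the robot, and variables do not carry over. Pictures are saved under pics/ and viewed, at most 10 in all, crops included, and the job is handed in when it is done.

```bash
mkdir -p pics; ls; python3 - <<'E'
from cell import r
import cv2,numpy as np
a=r.read_camera("scene");b=r.read_camera("side")
for n,c in(("scene",a),("side",b)):
    cv2.imwrite(f"pics/{n}0.png",c["frame"][:,:,::-1]); np.savez(f"{n}0.npz",**c)
    print(n,c["fx"],c["cx"],c["cy"],np.round(c["world_from_camera"],3).tolist())
s=r.read_state();print(s["t"],s["tool_rot"],s["finger_gap"])
E
```

```text
pics
scene 509.97760821044454 282.3832545488063 211.3167369797411 [[0.569, -0.498, 0.655, -491.726], [-0.822, -0.328, 0.465, -726.653], [-0.017, -0.803, -0.596, 1008.765], [0.0, 0.0, 0.0, 1.0]]
side 514.2405004623389 276.6992325441798 216.5240115650247 [[0.917, -0.264, 0.298, 118.816], [-0.398, -0.593, 0.7, -931.164], [-0.009, -0.761, -0.649, 942.086], [0.0, 0.0, 0.0, 1.0]]
0.1 [ 7.07132960e-01  7.07080434e-01 -3.49303634e-04 -3.38370819e-04] 0.9983398933651759
```

View pics/scene0.png

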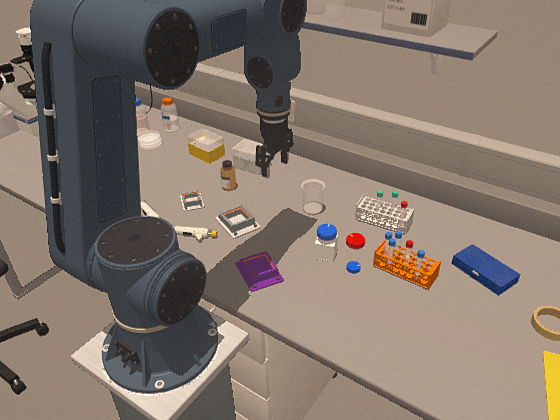

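View pics/side0.png

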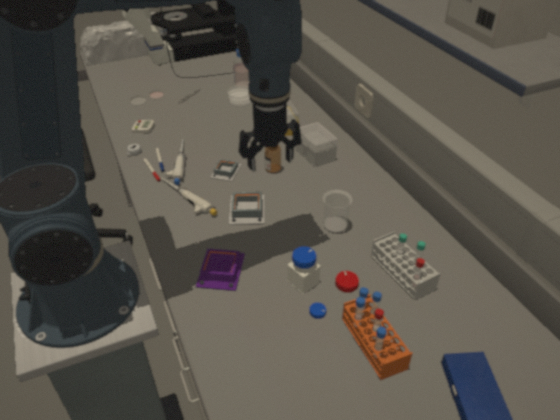

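The scene view shows these candidates:
- **Cap:** the blue cap on the white jar at (326,232), a small loose blue cap at (353,267), a red lid at (355,240), and the tube caps in the rack. I choose the cap on the jar.
- **Brace:** the grey one at (238,221), a smaller grey one at (192,201), and a purple one at (260,270). I choose the grey one at (238,221).

In the side view the jar cap is at (304,257) and the brace at (247,208).

```bash
cat > h.py <<'E'
import numpy as np,cv2
from scipy.spatial.transform import Rotation as R
def ray(c,uv,z):
    uv=np.atleast_2d(uv).astype(float)
    d=np.c_[(uv[:,0]-c["cx"])/c["fx"],(uv[:,1]-c["cy"])/c["fy"],np.ones(len(uv))]
    T=c["world_from_camera"]; d=d@T[:3,:3].T; o=T[:3,3]
    return o+d*((z-o[2])/d[:,2])[:,None]
def cloud(c):
    h,w=c["range_z"].shape; v,u=np.mgrid[:h,:w]; Z=c["range_z"]
    P=np.stack([(u-c["cx"])/c["fx"]*Z,(v-c["cy"])/c["fy"]*Z,Z],-1)
    T=c["world_from_camera"]; return P@T[:3,:3].T+T[:3,3]
def blue(c):
    h=cv2.cvtColor(c["frame"],cv2.COLOR_RGB2HSV)
    return cv2.inRange(h,(100,120,50),(125,255,255))
def down(yaw):  # tool z down, tool y axis along world yaw
    y=np.array([np.cos(yaw),np.sin(yaw),0]);z=np.array([0,0,-1.]);x=np.cross(y,z)
    return R.from_matrix(np.c_[x,y,z]).as_quat()
E
python3 - <<'E'
from h import *
from cell import r
for n,cap,br in(("scene",(326,232),(238,221)),("side",(304,257),(247,208))):
    c=dict(np.load(n+"0.npz"));P=cloud(c)
    k,l,s,ct=cv2.connectedComponentsWithStats(blue(c))
    m=(l==l[cap[1],cap[0]]);p=P[m];t=p[p[:,2]>90]
    print(n,s[l[cap[1],cap[0]]],"top mean",t.mean(0).round(1),((t.max(0)+t.min(0))/2).round(1),(t.max(0)-t.min(0)).round(1))
    print("brace",ray(c,br,20).round(0))
    q=P.reshape(-1,3);q=q[(q[:,2]>22)&(q[:,2]<45)&(np.linalg.norm(q[:,:2]-ray(c,br,20)[0,:2],axis=1)<70)]
    print(len(q),((q.max(0)+q.min(0))/2).round(1),(q.max(0)-q.min(0)).round(1))
    for nm,uv in dict(beaker=(313,200),rack=(407,262),amber=(228,178),red=(355,240),sm=(353,267)).items():
        if n=="scene":print(nm,P[uv[1],uv[0]].round(0))
w=r.read_camera("wrist");np.savez("wrist0.npz",**w);cv2.imwrite("pics/wrist0.png",w["frame"][:,:,::-1])
print(w["fx"],w["world_from_camera"].round(3).tolist())
E
```

```text
scene [317 224  20  16 263] top mean [ 502.6 -174.    99.4] [  23.1 -434.3  549.5] [1029.6  584.7  918.6]
brace [[475. 133.  20.]]
331 [483.3 144.9  30.5] [104.  107.1  17. ]
beaker [653. -36.  62.]
rack [ 560. -400.   48.]
amber [614. 286.  53.]
red [ 599. -220.   17.]
sm [ 494. -270.   13.]
side [293 246  23  22 376] top mean [ 508.3 -171.8   96. ] [ 509.1 -168.7   95.3] [53.7 56.3 10.1]
brace [[481. 132.  20.]]
430 [484.  144.3  31.6] [108.8 110.5  19. ]
313.4492401115981 [[1.0, 0.002, -0.001, 499.89], [0.001, -0.955, -0.296, 74.789], [-0.001, 0.296, -0.955, 373.063], [0.0, 0.0, 0.0, 1.0]]
```

View pics/wrist0.png

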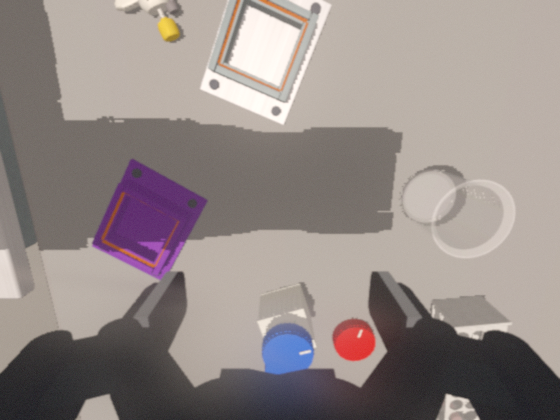

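The wrist view shows the big grey brace at (265,45), the purple decoy at (150,220), the jar's cap at (288,352) with its white mark pointing right, and the red lid at (354,340). Next I look at the brace and the jar from above with the wrist camera.

```bash
python3 - <<'E'
from h import *
from cell import r
for n,p in(("brace",(484,180,250)),("jar",(506,-150,250))):
    r.move_pose(p,down(0)); r.sleep(.2)
    c=r.read_camera("wrist");np.savez(n+".npz",**c);cv2.imwrite(f"pics/{n}.png",c["frame"][:,:,::-1])
print(r.read_state()["t"])
a=cv2.imread("pics/brace.png");b=cv2.imread("pics/jar.png")
cv2.imwrite("pics/both.png",np.hstack([a[60:380,80:480],b[60:380,80:480]]))
E
```

```text
2.6583
```

View pics/both.png

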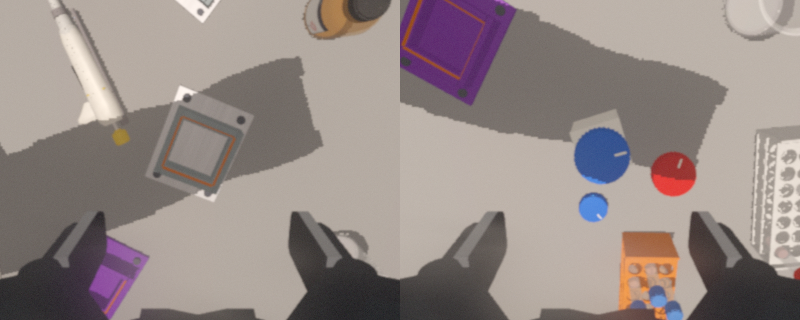

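The left half shows the brace at full-frame pixel (279,206), with its orange lead-in yawed about −0.25 rad. The right half shows the jar cap at about (282,215), the larger blue one, with its mark pointing slightly up-right. The small blue cap at (273,267) and the red lid at (353,233) are decoys.

```bash
python3 - <<'E'
from h import *
c=dict(np.load("brace.npz"));hsv=cv2.cvtColor(c["frame"],cv2.COLOR_RGB2HSV)
m=cv2.inRange(hsv,(4,110,60),(18,255,255));m[:150]=0;m[265:]=0;m[:,:215]=0;m[:,345:]=0
pts=np.argwhere(m)[:,::-1];print(len(pts))
for z in(25.5,33.5):
    w=ray(c,pts,z)[:,:2].astype(np.float32);print("orange",z,cv2.minAreaRect(w))
P=cloud(c);sub=P[150:265,215:345].reshape(-1,3)
t=sub[(sub[:,2]>29)&(sub[:,2]<38)];print("top",len(t),np.median(t[:,2]),cv2.minAreaRect(t[:,:2].astype(np.float32)))
pl=sub[(sub[:,2]>3)&(sub[:,2]<60)];print("plate",cv2.minAreaRect(pl[:,:2].astype(np.float32)))
c=dict(np.load("jar.npz"));hsv=cv2.cvtColor(c["frame"],cv2.COLOR_RGB2HSV);P=cloud(c)
k,l,s,ct=cv2.connectedComponentsWithStats(blue(c));i=l[220,275];print(s[i],P[205:225,270:290,2].mean())
m=(l==i).astype(np.uint8);cn=max(cv2.findContours(m,0,1)[0],key=cv2.contourArea);hull=cv2.convexHull(cn)[:,0]
w=ray(c,hull,95.5)[:,:2].astype(np.float32);print("cap",cv2.minEnclosingCircle(w),cv2.fitEllipse(w))
ms=np.zeros_like(m);cv2.fillConvexPoly(ms,hull,1);ms=cv2.erode(ms,np.ones((3,3)))
mk=np.argwhere((ms>0)&(hsv[:,:,1]<90)&(hsv[:,:,2]>110))[:,::-1]
w=ray(c,mk,95.5)[:,:2];e=np.linalg.svd(w-w.mean(0))[2][0];print("mark",len(mk),w.mean(0),w.min(0),w.max(0),np.arctan2(e[1],e[0]))
cap=P[l==i];
sh=P[150:260,220:340].reshape(-1,3);sh=sh[(sh[:,2]>50)&(sh[:,2]<66)];print("shoulder",len(sh),sh.min(0),sh.max(0))
im=cv2.resize(c["frame"][165:255,240:330,::-1],None,fx=6,fy=6,interpolation=2)
d=dict(np.load("brace.npz"));im2=cv2.resize(d["frame"][150:265,215:345,::-1],(610,540),interpolation=2)
cv2.imwrite("pics/zoom.png",cv2.resize(np.hstack([im2[:,:],im[:, :]]),(800,376)))
E
```

```text
357
orange 25.5 ((484.47406005859375, 144.1396026611328), (70.20870971679688, 70.43031311035156), 67.92619323730469)
orange 33.5 ((484.4723815917969, 146.532958984375), (68.67652893066406, 68.89341735839844), 67.92627716064453)
top 1701 32.687673791046336 ((484.9564208984375, 146.19815063476562), (84.28333282470703, 83.94017791748047), 67.80254364013672)
plate ((484.87274169921875, 146.181884765625), (128.10385131835938, 100.05562591552734), 67.64436340332031)
[ 255  188   54   56 2271] 95.21876462008142
cap ((510.0372314453125, -166.7469024658203), 28.684152603149414) ((510.68243408203125, -166.64659118652344), (53.216033935546875, 57.27848434448242), 175.3977508544922)
mark 50 [ 529.04250871 -163.83032588] [ 522.96440207 -166.45180763] [ 534.80498058 -161.25698982] -2.8684372249076295
shoulder 500 [ 476.74276373 -187.6357903    50.02006162] [ 545.33271271 -133.85187571   61.43107683]
```

View pics/zoom.png

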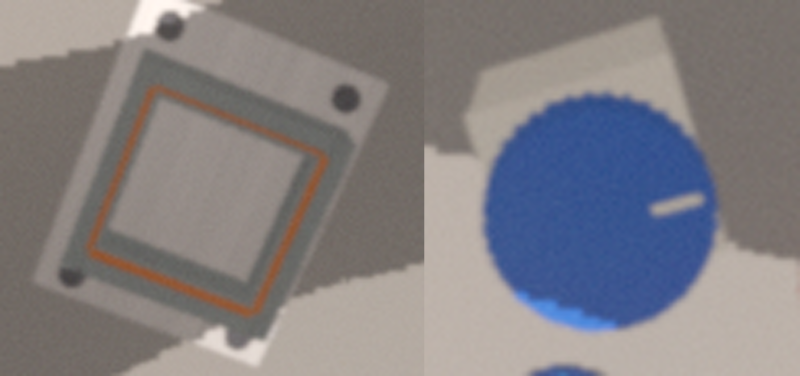

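The brace is at (484.7,146.3) with yaw −0.387. The cap is at about (510.5,−168.7), after allowing for the glare crescent missing from the mask, with mark yaw 0.27. The jar's body edge gives about 0.28. Now I pick it up and carry it over.

```bash
python3 - <<'E'
from h import *
from cell import r
a=.28; x,y=510.5,-168.7
r.move_pose((x,y,125),down(a))
print(r.move_l((x,y,64),v=80,contact_N=12))
r.set_gripper(0,70); s=r.read_state();print(s["ee_pos"],s["finger_gap"],s["gripper_force"],s["force"])
r.move_l((x,y,140),v=120);s=r.read_state();print(s["force"],s["finger_gap"])
b=-.387
r.move_pose((484.7,146.3,140),down(b)); r.sleep(.3)
s=r.read_state();print(s["t"],s["ee_pos"],s["force"])
c=r.read_camera("side");d=r.read_camera("scene")
np.savez("side1.npz",**c);np.savez("scene1.npz",**d)
A=cv2.resize(c["frame"][120:270,180:330,::-1],(400,400));B=cv2.resize(d["frame"][130:270,170:310,::-1],(400,400))
cv2.imwrite("pics/hold.png",np.hstack([A,B]))
E
```

```text
False
[ 510.87294168 -168.78183902   64.67025422] 0.6257069195133056 71.83275015908293 [-0.62135447  0.98761175  7.84539149]
[-0.46052348 -0.43360626 -3.61087791] 0.6275599218780641
6.8167 [484.89465953 145.75674423 139.96699481] [ 0.27322046 -0.44343544 -3.8927413 ]
```

View pics/hold.png

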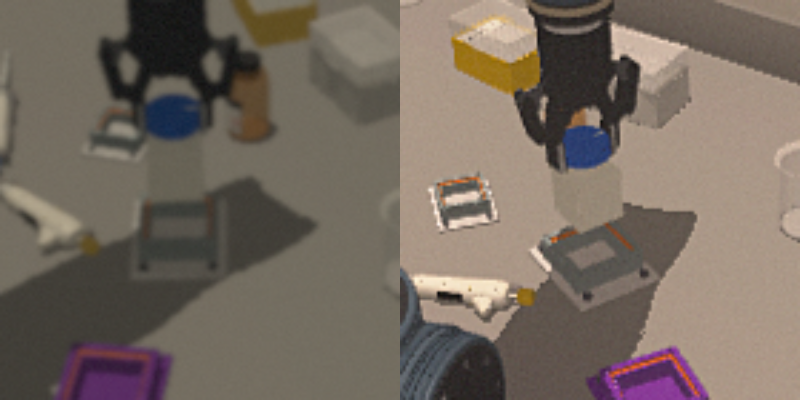

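The jar hangs upright from the gripper at about (180,165) in the left panel, directly above the big grey brace. I lower it until contact.

```bash
python3 - <<'E'
from h import *
from cell import r
p=r.read_state()["ee_pos"]
r.move_l((484.7,146.6,108),v=120); f0=r.read_state()["force"]
print(r.move_l((484.7,146.6,68.5),v=30,contact_N=10))
r.sleep(.2);s=r.read_state();print(s["t"],s["ee_pos"],s["force"],s["wrist_torque"],f0)
E
```

```text
True
8.6833 [484.55549642 146.61300188  70.62920327] [-2.13045063 -0.119022   10.10426387] [-0.10072226  0.4045139  -0.00353902] [ 0.01971355  1.22326091 -3.35170999]
```

Contact came at TCP z = 70.6 and I expected about 70.7, so the jar is seated. Now I unscrew it with a firm grip, watching the torque.

```bash
python3 - <<'E'
from h import *
from cell import r
r.set_gripper(0,115)
p=r.read_state()["ee_pos"]; b=-.387
def yaw(s): m=R.from_quat(s["tool_rot"]).as_matrix()[:,1];return np.arctan2(m[1],m[0])
for d in (.1,.2,.35,.55,.75,.95,1.15,1.3,1.43):
    r.move_l((484.7,146.5,p[2]+.2*d),down(b+d),v=100)
    s=r.read_state();print(round(s["t"],2),d,round(yaw(s)-b,3),s["force"].round(1),s["wrist_torque"].round(2),s["ee_pos"].round(1),round(s["finger_gap"],3))
c=r.read_camera("side");d=r.read_camera("scene");w=r.read_camera("wrist")
np.savez("wr2.npz",**w);np.savez("side2.npz",**c)
A=cv2.resize(c["frame"][140:270,180:310,::-1],(400,400));B=cv2.resize(w["frame"][:,:,::-1],(400,300));B=cv2.copyMakeBorder(B,0,100,0,0,0)
cv2.imwrite("pics/turn.png",np.hstack([A,B]))
E
```

```text
9.15 0.1 0.098 [-1.3  0.9  1.5] [0.   0.09 0.06] [484.9 146.6  71. ] 0.617
9.4 0.2 0.196 [-0.8 -0.3  2.5] [0.02 0.04 0.06] [485.  146.6  71. ] 0.621
9.7 0.35 0.346 [-0.1  0.   5.8] [-0.01  0.05  0.06] [485.1 146.7  71.3] 0.622
10.05 0.55 0.546 [-1.4  0.  11.3] [0.01 0.07 0.08] [485.5 146.8  71.7] 0.62
10.4 0.75 0.746 [-0.6 -0.  12.7] [-0.03  0.15  0.11] [485.8 146.8  72. ] 0.619
10.75 0.95 0.946 [ 0.6 -0.7 12.1] [-0.06  0.1   0.11] [485.8 146.8  72. ] 0.621
11.1 1.15 1.146 [ 0.1 -0.5 11.2] [-0.03  0.08  0.08] [485.8 146.8  72. ] 0.617
11.4 1.3 1.296 [-0.7  0.5 11.6] [-0.04  0.06  0.08] [485.7 146.8  72. ] 0.62
11.68 1.43 1.426 [-1.4 -0.3 10.9] [-0.    0.05  0.1 ] [485.7 146.8  72. ] 0.616
```

View pics/turn.png

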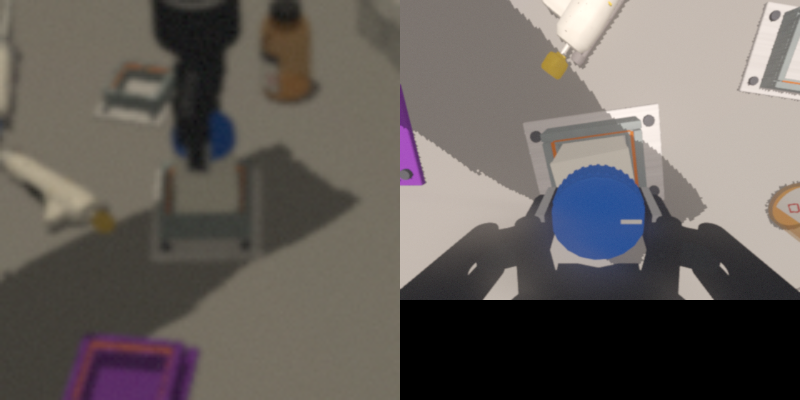

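No slip: the mark still lies along the finger line, and the jar body at (592,150) is square in the brace. The seal is pushing up at about 11 N. Now I lift gently and check the load.

```bash
python3 - <<'E'
from h import *
from cell import r
q=down(-.387+1.43)
for z in (74,76,80,90,106):
    r.move_l((485.2,146.6,z),q,v=25); r.sleep(.15)
    s=r.read_state();print(round(s["t"],2),s["force"].round(2),s["ee_pos"].round(1),s["wrist_torque"].round(2))
    if s["force"][2]<-2.5: print("carrying jar?");break
c=r.read_camera("side");d=r.read_camera("scene");np.savez("side3.npz",**c)
A=cv2.resize(c["frame"][140:270,180:310,::-1],(400,400));B=cv2.resize(d["frame"][150:270,170:290,::-1],(400,400))
cv2.imwrite("pics/lift.png",np.hstack([A,B]))
E
```

```text
12.25 [ 0.18  0.51 -0.44] [485.1 146.6  73.8] [ 0.03 -0.   -0.  ]
12.65 [ 0.34 -0.5  -0.44] [485.2 146.6  76. ] [-0.01  0.02  0.06]
13.11 [-0.06  0.49 -0.39] [485.2 146.6  80. ] [ 0.06  0.   -0.01]
13.81 [ 0.21  0.14 -1.47] [485.1 146.6  89.9] [-0.    0.01  0.  ]
14.75 [ 0.02  1.03 -0.17] [485.1 146.6 105.9] [-0.04  0.02 -0.05]
```

View pics/lift.png

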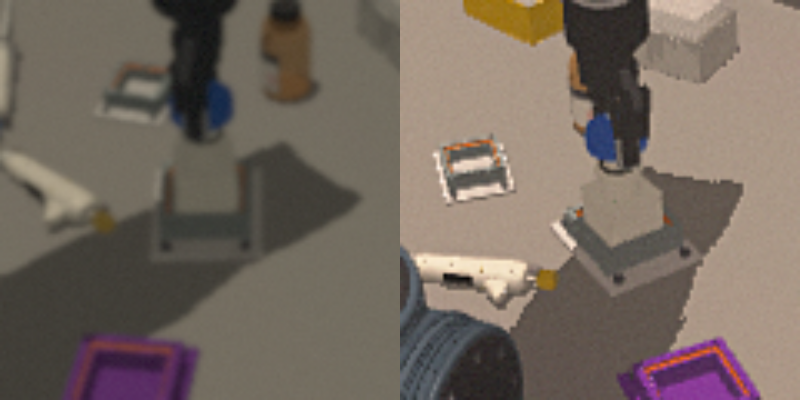

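The load is about 0.4 N, which is the cap alone, and the jar body at (205,190) stays in the brace. I raise it a little more, check the jar's shoulder and mouth heights from range data, and view once.

```bash
python3 - <<'E'
from h import *
from cell import r
r.move_l((485.2,146.6,121),down(-.387+1.43),v=30); r.sleep(.5)
s=r.read_state();print(s["t"],s["ee_pos"],s["tool_rot"],s["force"],s["finger_gap"],abs(s["joint_velocities"]).max())
ims=[]
for n in("side","scene"):
    c=r.read_camera(n);P=cloud(c);D=np.linalg.norm(P[:,:,:2]-[485,146.5],axis=2)
    hsv=cv2.cvtColor(c["frame"],cv2.COLOR_RGB2HSV)
    z=P[:,:,2][(D<45)&(hsv[:,:,1]<60)&(hsv[:,:,2]>70)&(c["range_z"]>0)]
    print(n,np.histogram(z,bins=np.arange(0,150,6))[0])
    bl=P[(blue(c)>0)&(D<45)];print("cap z",np.percentile(bl[:,2],[2,50,98]).round(1))
    v,u=np.argwhere((blue(c)>0)&(D<45)).mean(0).astype(int)
    ims.append(cv2.resize(c["frame"][v-30:v+70,u-50:u+50,::-1],(400,400),interpolation=2))
cv2.imwrite("pics/fin.png",np.hstack(ims))
E
```

```text
16.0 [485.20784713 146.60104696 120.97195514] [ 2.60852630e-01  9.65378633e-01 -2.83585476e-06 -7.33131293e-06] [ 0.52585397 -0.1747944  -0.0625432 ] 0.6177264858917806 0.0014992684071190798
side [  9  11   2   4  25  64  40  32  36  31  69 103  29  28  48  51  19   4
   0   0   2   5  12   3]
cap z [139.2 151.1 154.9]
scene [10 16 14 21 56 62 47 27 42 33 68 52 19 20 35 32  4  0  0  0  2  8  7  6]
cap z [136.  150.2 154.5]
```

View pics/fin.png

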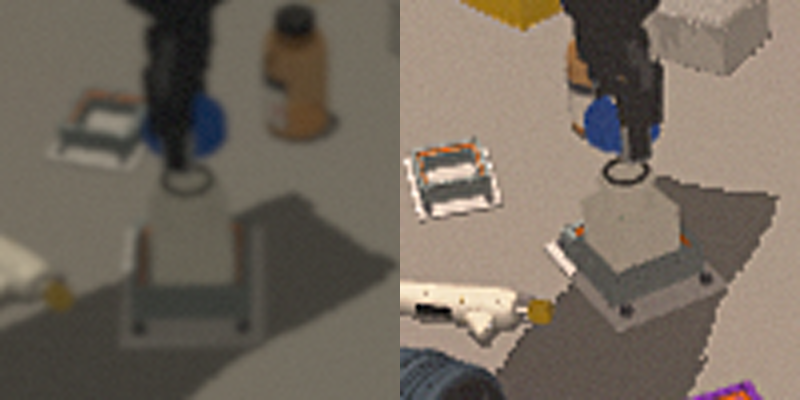

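The open mouth with its black seal ring shows at (187,180) in the left panel and (627,172) in the right. The shoulder is at about 66 mm and the mouth at about 97 mm, so the jar is fully seated. The held cap's underside is about 36 mm above the mouth.

```bash
python3 -c "
from cell import r
print(r.close_job())"
```

```text
the job is handed in; nothing more can be done
None
```

The job is handed in: the jar is seated in the grey brace, and its blue cap is unscrewed and held level and still about 36 mm above the open mouth; the beaker, brown bottle and orange rack were not touched.

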